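# Set the dose collar and check the stroke

## Task

Set the dose collar of the taller dispenser (the one on the square foot) to 8 on its scale, dropped back and locked there, then press that dispenser's plunger fully down for a check stroke and let it come up again. Leave the shorter dispenser's setting and the things around as they are.

Things in the scene. Friction and masses are not known exactly. Their poses are not given: they have to be found in the camera images.
- tall: the taller dispenser, fixed: 80 x 80 x 10 mm square foot, aluminium column 48 mm across, small steel spout on its -x side (z 28 to 52 mm, reaching 53 mm out), black round scale flange 92 mm across with its top face at z 80 mm; above that, on the same axis, a grey collar (to 130 mm) and a plunger (to 152 mm). Origin: centre of the foot's underside; z up
- tall_axis (a point): point on the taller dispenser's axis at the flange's top face, 80 mm over the worktop
- tall_tick5 (a point): outer end of the long tick 5 of the scale, 44 mm from the axis on the flange's top, toward the body's -x. The scale: white ticks on the flange's rim, one each 30 degrees, rising CLOCKWISE seen from above from 0 to 10; 0, 5 and 10 are long. 0 lies 150 degrees before tick 5 and 10 lies 150 degrees after it; the blank gap between 10 and 0 is centred on +x
- tall_collar (a joint): angle of the taller dispenser's collar in rad: 0 at scale value 0, growing clockwise seen from above, 0.5236 (30 degrees) for each value, so 8 is 4.189; stops just beyond 0 and 10. Locked while down (keys between index pins, about 3 degrees of play each way). Lifted 8 mm or more it turns freely; let go within 10 degrees of a value, it springs down into it; halfway it may stay perched. Starts somewhere from 0 to 4
- tall_collar_mid (a point): centre of that collar: a ribbed grey upright cylinder 54 mm across and 48 mm high, from 2 to 50 mm above the flange when locked. A white pointer tongue at its foot, 1 to 4 mm above the flange, shows the value
- tall_lift (a joint): how far the taller dispenser's collar is lifted in m: 0 locked down, 0.012 at its upper stop; the spring pulls down with 5 N at 0 and 8 N at 0.012 (collar weight included). A collar that rests on a pin reads about 0.007; a small turn lets it drop
- tall_pointer (a point): tip of the white pointer tongue of the taller dispenser's collar, 36 mm from the axis, 2.5 mm above the flange when locked
- tall_plunger_top (a point): middle of the top face of the taller dispenser's plunger, a black round head 32 mm across and 8 mm high on a 12 mm stem, above the collar; 152 mm over the worktop when up (its underside 14 mm above the collar's top)
- tall_plunger (a joint): how far that plunger is pressed down in m: 0 up, 0.010 fully down; sprung, about 3 N to start and 8 N at the bottom
- short: the other, shorter dispenser, fixed, to be left alone: the same but on a round foot 84 mm across, with its flange at z 50 mm and its plunger's top at 122 mm. Origin: centre of the foot's underside
- short_collar (a joint): angle of the shorter dispenser's collar, same scale; stands at 6
- short_plunger (a joint): how far the shorter dispenser's plunger is pressed, m
- petri: petri dish, 92 mm across, 15 mm high, lying loose between the two dispensers; origin at the centre of its underside
- timer: bench timer 64 x 66 x 19 mm, loose, on the left; origin at the centre of its underside
- tape: roll of tape 53 mm across, 19 mm high, loose, on the right; origin at the centre of its underside

How it is judged:
By the outcome, as a careful person would: the job done as asked, in the order asked, and still so for the second after the job is handed in, with the robot touching nothing.
It also fails if it takes over 72 s, if anything falls off the work surface, if the arm or the gripper's body presses on something with over 40 N, if the wrist force passes 120 N, or if a joint passes its speed limit or range.

## Robot

A 7-joint arm with a two-finger parallel gripper is mounted at the origin on a cart in front of the work surface, level with it; the furniture and walls round the work are solid. World frame = base frame: x ahead of the robot, y to its left, z up, the work surface at z = 0. Lengths are in m, angles in rad, forces in N, time in s.
With the tool pointing down it reaches from about 0.4 to 0.85 m from the base axis. Payload 10.4 kg.
Tool frame: the origin (TCP) lies between the finger pads; the fingertips stand 22 mm ahead of it and the grasp point (between the pads) lies 3 mm ahead of it (r.nose_length is the distance from the TCP to the fingertips, in m); z points along the fingers, y is the line along which they close (so a half turn about z gives the same grasp; the last joint's range is limited). The gripper opens to 87 mm and grips with 3 to 60 N. Pads are 19 mm wide; open, the fingers measure 117 mm over their backs; the gripper's body (75 mm by 190 mm) begins 51 mm behind the grasp point.
Start: joints at [1.221, 0.332, -0.065, 1.46, 0.022, 1.35, -0.088], TCP at [0.201, -0.592, 0.245] pointing down, gripper open.
Joint ranges: [-2.6, 2.6], [-0.5, 2.12], [-1.47, 1.34], [0.16, 2.42], [-1.27, 4.41], [0.06, 2.06], [-2.6, 2.6]. Speed limits (rad/s): [2.22, 2.22, 2.79, 2.79, 3.14, 3.14, 3.14].

## Interface

Orientations are given as a unit quaternion [x, y, z, w].
In Python, from bench import readout, cams, r gives the robot as it stands. The module is installed in compiled form; this text tells all that it offers.
- The arm moves only by the tool step_arm, never from a script. Its argument "deltas" is a list that holds one entry, the list of rows, each a list of 7 numbers: the turn, a rotation vector about the tool's x, y, z in rad, then the shift along the tool's x, y, z in m, then the opening in per cent of the stroke, from 0 (shut) to 100 (fully open). A call has 1 to 20 rows; each row is the pose to reach, as a shift and turn from the pose commanded when the call began, along the tool's axes at that moment; what a row does not reach only later rows make up. A row lasts 1/8 s, in which the tool goes at most 62.5 mm and 10.7 degrees, less where a joint would pass 70% of its speed; a pose out of reach is approached as far as the arm can. A call with a gripper value outside its range is refused whole. The fingers move at their own pace and stop on an object; "squeeze" is the grip in N (left out, the last holds). Time passes only in rows, so rows that repeat a pose let the fingers close. It gives the time, the measured TCP pose, the force, the opening and the grip force at its end, in the units of the state.
- readout.read_state(): the state, without advancing time (a new reading comes with each control period).
- cams.camera(name): name is "scene" or "side" or "wrist"; returns a dict with "img" (480x640x3 uint8, red, green, blue), "fx", "fy", "cx", "cy" (pixels), "origin" and "rotation" of the camera in the world; the wrist camera has in their place "T_tool_cam" (4x4, takes a point from camera to tool coordinates, whose origin is the TCP and whose axes are the flange's). Camera axes: x right, y up, looking along -z (the intrinsics and any distortion apply to the point x, -y, -z); pixel columns grow to the right and rows downward; lengths in m; the calibration is good to about 2 mm. A picture is of the moment at which its call begins: read the wrist's pose just before it. There is no depth.
- r.close_job(): hands the job in; it is judged then, once.
The state is a dict: "time": time; "joint_positions": joint angles; "joint_vel": joint speeds; "joint_torque": joint torques, N m; "ee_pos": TCP position; "eef_rot": TCP orientation; "ft_force": force on the tool from outside, world axes, zero at the start; "torque": the same for the moment, N m; "width": finger opening in m; "grip_force": force on a finger pad.
Only numpy, scipy, OpenCV 4.12 (cv2) and the standard library are available. Lean on these libraries where they do the work, as an engineer would, in place of code of your own. Each camera call takes 0.05 s, during which the arm holds its last target. There are 200 camera calls.

## Working session

There is one attempt and no reset: what is moved stays moved. The work goes in short steps, Python scripts to look and compute and a tool call to move; the robot and the scene stay as the last step left them, time stands still between calls to the robot, and variables do not carry over. Pictures are saved under pics/ and viewed, at most 10 in all, crops included, and the job is handed in when it is done.

Besides the shell and the picture viewer there is one more tool, called after "Emit:" by a JSON object that holds its "op" and its "data", one argument or row to a line. step_arm: Moves the arm, as the interface text tells. Its arguments: {"type":"object","properties":{"deltas":{"type":"array"},"squeeze":{"type":"number"}},"required":["deltas"]}

```bash
mkdir -p pics; python3 - <<'E'
from bench import readout,cams,r
import cv2,numpy as np
s=readout.read_state();print(s)
ims=[]
for n in("scene","side"):
    c=cams.camera(n);print(n,{k:np.round(v,4).tolist() for k,v in c.items() if k!="img"})
    cv2.imwrite(f"pics/{n}0.png",c["img"][:,:,::-1])
E
```

```text
{'time': 0.0, 'joint_positions': array([ 1.22141405,  0.33288044, -0.06467152,  1.46094617,  0.0215922 ,
        1.34991596, -0.08850478]), 'joint_vel': array([ 2.08233852e-03, -1.33819868e-03, -1.99864119e-05,  7.18078765e-05,
        5.10466285e-05,  9.46801813e-04,  9.00456827e-04]), 'joint_torque': array([-7.03319656e-04, -6.23255467e+01,  2.42198654e-02, -3.89899850e+01,
       -6.14009122e-02,  3.97601305e-02,  1.61142129e-04]), 'ee_pos': array([ 0.20048776, -0.5915864 ,  0.24374619]), 'eef_rot': array([ 9.86682079e-01,  1.62658987e-01, -1.52734871e-04, -7.11249551e-04]), 'ft_force': array([ 0.06724911, -0.29313558, -0.25911525]), 'torque': array([ 0.04319553, -0.0117063 ,  0.01431671]), 'grip_force': 0.0, 'width': 0.08675905364204196}
scene {'fx': 577.7874, 'fy': 577.7874, 'cx': 318.8008, 'cy': 249.4819, 'origin': [-0.0981, 0.7733, 1.1773], 'rotation': [-0.1287, 0.3453, 0.8801, -0.2994]}
side {'fx': 539.333, 'fy': 539.333, 'cx': 326.3168, 'cy': 235.4997, 'origin': [0.3924, 1.1356, 0.6829], 'rotation': [-0.0196, 0.5288, 0.8469, -0.0523]}
```

View pics/scene0.png

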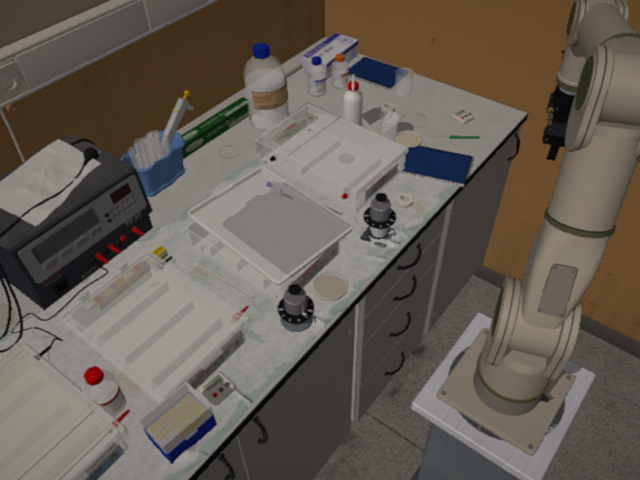

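View pics/side0.png

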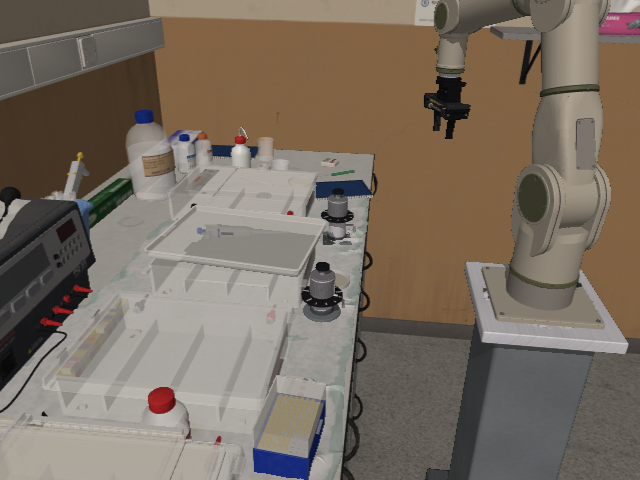

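Scene picture: tall dispenser's plunger top at about (381,197), short at (294,288), petri (330,287). Side picture: tall at (338,190), short at (322,265).

```bash
cat > h.py <<'E'
import numpy as np,cv2
from scipy.spatial.transform import Rotation as R
from bench import readout,cams,r
def cam(n):
    s=readout.read_state(); c=cams.camera(n)
    if n=="wrist":
        T=np.eye(4);T[:3,:3]=R.from_quat(s["eef_rot"]).as_matrix();T[:3,3]=s["ee_pos"]
        T=T@c["T_tool_cam"];c["o"],c["M"]=T[:3,3],T[:3,:3]
    else: c["o"],c["M"]=np.array(c["origin"]),R.from_quat(c["rotation"]).as_matrix()
    return c
def ray(c,u,v,z):
    d=c["M"]@[(u-c["cx"])/c["fx"],-(v-c["cy"])/c["fy"],-1]
    return c["o"]+d*(z-c["o"][2])/d[2]
def proj(c,p):
    q=c["M"].T@(np.array(p)-c["o"]);return c["cx"]-c["fx"]*q[0]/q[2],c["cy"]+c["fy"]*q[1]/q[2]
def totool(p):
    s=readout.read_state();return R.from_quat(s["eef_rot"]).inv().apply(np.array(p)-s["ee_pos"])
E
python3 - <<'E'
from h import *
np.set_printoptions(precision=4,suppress=True)
a=cam("scene");b=cam("side")
print(ray(a,381,197,.152),ray(b,338,190,.152),ray(a,294,288,.122),ray(b,322,265,.122), ray(a,330,287,.01))
w=cams.camera("wrist");print(w["T_tool_cam"],w["fx"],w["cx"],w["cy"],[k for k in w])
print(R.from_quat(readout.read_state()["eef_rot"]).as_matrix())
E
```

```text
[ 0.4976 -0.2236  0.152 ] [ 0.4985 -0.2262  0.152 ] [0.4995 0.1381 0.122 ] [0.4987 0.1391 0.122 ] [0.49   0.0113 0.01  ]
[[ 0.0005  0.9691  0.2468  0.0669]
 [ 1.     -0.0004 -0.0005  0.0008]
 [-0.0004  0.2468 -0.9691 -0.1398]
 [ 0.      0.      0.      1.    ]] 360.98838600318226 315.69424075774356 241.88574602105743 ['img', 'fx', 'fy', 'cx', 'cy', 'T_tool_cam']
[[ 0.9471  0.321  -0.0002]
 [ 0.321  -0.9471  0.0006]
 [-0.     -0.0006 -1.    ]]
```

Emit:
{"op": "step_arm", "data": {
  "deltas": [
    [[0, 0, 0, 0.05, -0.038, 0, 100], [0, 0, 0, 0.1, -0.075, 0, 100], [0, 0, 0, 0.15, -0.113, 0, 100], [0, 0, 0, 0.2, -0.15, 0, 100], [0, 0, 0, 0.25, -0.188, 0, 100], [0, 0, 0, 0.3, -0.226, 0, 100], [0, 0, 0, 0.333, -0.251, 0.02, 100], [0, 0, 0, 0.333, -0.251, 0.024, 100], [0, 0, 0, 0.333, -0.251, 0.024, 100], [0, 0, 0, 0.333, -0.251, 0.024, 100]]
  ]
}}

```text
time: 1.5
ee_pos: [0.4349, -0.2487, 0.221]
eef_rot: [0.987, 0.162, 0.0, 0.0]
ft_force: [-0.5, -0.2, 0.1]
width: 0.0873
grip_force: 0.0
```

```bash
python3 - <<'E'
from h import *
np.set_printoptions(precision=4,suppress=True)
s=readout.read_state();print(s["ee_pos"],s["joint_positions"],s["time"])
c=cam("wrist");np.savez("w1.npz",**c)
print(proj(c,[.498,-.225,.08]),proj(c,[.498,-.225,.152]),proj(c,[.454,-.225,.08]))
cv2.imwrite("pics/w1.png",c["img"][:,:,::-1])
E
```

```text
[ 0.4349 -0.2487  0.221 ] [ 0.7869  0.0969 -0.3785  1.7984  0.0381  1.2527 -0.8482] 1.5
(np.float64(311.18532725900843), np.float64(149.34427885254416)) (np.float64(309.7603524067854), np.float64(149.10926395453947)) (np.float64(293.38426337215265), np.float64(204.39660479373697))
```

View pics/w1.png

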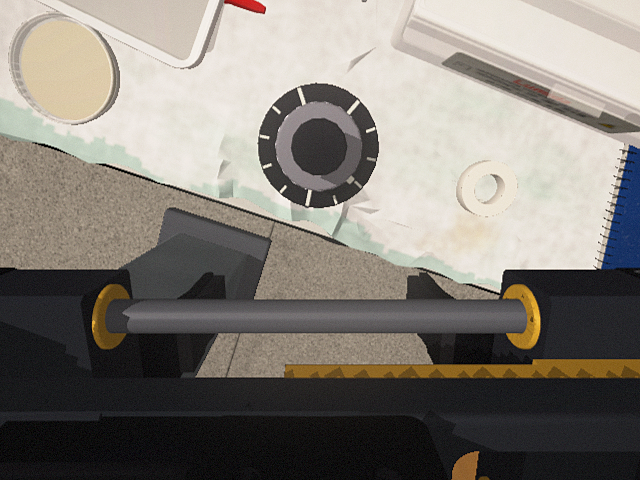

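Wrist picture: flange centred near (318,146), long ticks at (301,95), (355,105) and (308,198), pointer somewhere lower right near (350,180). Next: a rectified, zoomed crop with polar measurement.

```bash
python3 - <<'E'
from h import *
np.set_printoptions(precision=4,suppress=True)
c=dict(np.load("w1.npz"));im=c["img"]
g=im.max(2)
# flange outline: dark disc
m=((g<75)|((np.abs(im.astype(int)-im.mean(2,keepdims=True)).max(2)<14)&(g<150))).astype(np.uint8)
m[235:]=0;m[:,:240]=0;m[:,400:]=0
cs,_=cv2.findContours(m,0,1);k=max(cs,key=cv2.contourArea)
k=cv2.convexHull(k);P=np.array([ray(c,*q[0],.08)[:2] for q in k])
# circle fit
A=np.c_[2*P,np.ones(len(P))];x=np.linalg.lstsq(A,(P**2).sum(1),rcond=None)[0]
print("flange",x[:2],np.sqrt(x[2]+x[:2]@x[:2]))
k2=(g<60).astype(np.uint8);k2[:,:290]=0;k2[:,350:]=0;k2[:115]=0;k2[180:]=0
cc=max(cv2.findContours(k2,0,1)[0],key=cv2.contourArea);(u,v),rr=cv2.minEnclosingCircle(cc);print("plunger",u,v,rr,ray(c,u,v,.152),rr/361*(c["o"][2]-.152))
X=x[:2];np.save("ax.npy",X)
# rectify polar: rows radius, cols world azimuth
th=np.radians(np.arange(0,360,.5));rad=np.linspace(.026,.048,45)
mp=np.array([[proj(c,[X[0]+q*np.cos(t),X[1]+q*np.sin(t),.08]) for t in th] for q in rad]).astype(np.float32)
pol=cv2.remap(im,mp[...,0],mp[...,1],cv2.INTER_LINEAR)
cv2.imwrite("pics/pol.png",cv2.resize(pol,(720,270))[:,:,::-1])
gp=pol.min(2)
for lo,hi in((.028,.031),(.031,.034),(.0345,.037),(.0375,.040),(.041,.0435)):
    f=gp[(rad>lo)&(rad<hi)].mean(0);b=f>105
    e=np.flatnonzero(np.diff(b.astype(int)));print(lo,[(i/2) for i in e])
E
```

```text
flange [ 0.5006 -0.2294] 0.045282084502961006
plunger 319.0 146.5 28.377025604248047 [ 0.501  -0.2295  0.152 ] 0.016412128333354536
0.028 [np.float64(223.5), np.float64(303.0)]
0.031 [np.float64(16.5), np.float64(17.0), np.float64(32.0), np.float64(32.5), np.float64(40.0), np.float64(41.0), np.float64(49.0), np.float64(52.0), np.float64(55.0), np.float64(60.0), np.float64(70.0), np.float64(73.0), np.float64(73.5), np.float64(80.0), np.float64(86.5), np.float64(101.0), np.float64(104.5), np.float64(122.0), np.float64(124.0), np.float64(180.0), np.float64(181.0), np.float64(184.5), np.float64(190.0), np.float64(240.5), np.float64(249.0), np.float64(312.5), np.float64(315.0), np.float64(329.0), np.float64(340.0), np.float64(343.0), np.float64(357.5)]
0.0345 [np.float64(34.0), np.float64(39.5), np.float64(184.5), np.float64(189.5), np.float64(241.0), np.float64(248.5), np.float64(334.5), np.float64(339.5)]
0.0375 [np.float64(34.5), np.float64(39.0), np.float64(64.5), np.float64(68.5), np.float64(95.0), np.float64(98.5), np.float64(125.0), np.float64(128.5), np.float64(155.0), np.float64(159.0), np.float64(184.5), np.float64(189.5), np.float64(216.0), np.float64(218.5), np.float64(246.0), np.float64(248.5), np.float64(276.0), np.float64(278.5), np.float64(305.0), np.float64(309.0), np.float64(334.5), np.float64(339.5)]
0.041 [np.float64(34.5), np.float64(39.0), np.float64(65.0), np.float64(68.5), np.float64(95.0), np.float64(98.5), np.float64(125.0), np.float64(128.5), np.float64(155.0), np.float64(158.5), np.float64(185.0), np.float64(189.0), np.float64(215.5), np.float64(218.5), np.float64(246.0), np.float64(248.5), np.float64(276.0), np.float64(278.5), np.float64(305.5), np.float64(309.0), np.float64(334.5), np.float64(339.0)]
```

View pics/pol.png

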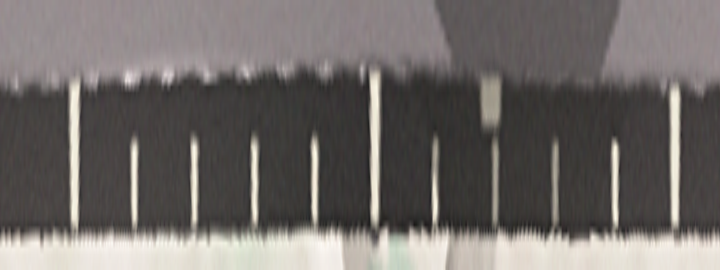

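Tick azimuths (world): tick 0 at 337°, 5 at 187°, 10 at 37°. The pointer is at about 244.7°, so the collar is on 3 (247°). The target, 8, is at 97°, about 148° clockwise. I pre-turn the wrist counter-clockwise over the axis to leave range for that.

Emit:
{"op": "step_arm", "data": {
  "deltas": [
    [[0, 0, -0.165, 0.02, 0.001, 0, 100], [0, 0, -0.33, 0.04, 0.002, 0, 100], [0, 0, -0.495, 0.055, 0.003, 0, 100], [0, 0, -0.66, 0.0686, 0.003, 0, 100], [0, 0, -0.825, 0.0686, 0.003, 0, 100], [0, 0, -0.99, 0.0686, 0.003, 0, 100], [0, 0, -1.155, 0.0686, 0.003, 0, 100], [0, 0, -1.32, 0.0686, 0.003, 0, 100], [0, 0, -1.485, 0.0686, 0.003, 0, 100], [0, 0, -1.65, 0.0686, 0.003, 0, 100], [0, 0, -1.815, 0.0686, 0.003, 0, 100], [0, 0, -1.98, 0.0686, 0.003, 0, 100], [0, 0, -2.15, 0.0686, 0.003, 0, 100], [0, 0, -2.15, 0.0686, 0.003, 0, 100], [0, 0, -2.15, 0.0686, 0.003, 0, 100], [0, 0, -2.15, 0.0686, 0.003, 0, 100]]
  ]
}}

```text
time: 3.55
ee_pos: [0.5013, -0.2283, 0.2206]
eef_rot: [0.327, 0.945, -0.0, 0.0]
ft_force: [0.4, 0.3, -0.4]
width: 0.0873
grip_force: 0.0
```

```bash
python3 - <<'E'
from h import *
np.set_printoptions(precision=4,suppress=True)
s=readout.read_state();print(s["ee_pos"],s["joint_positions"],s["ft_force"],totool([.5008,-.2295,.118]))
print(R.from_quat(s["eef_rot"]).as_matrix())
E
```

```text
[ 0.5013 -0.2283  0.2206] [ 0.8829  0.2406 -0.6204  1.6666  0.1452  1.2807  1.138 ] [ 0.4385  0.2964 -0.425 ] [-0.0003 -0.0013  0.1026]
[[-0.7855  0.6188  0.    ]
 [ 0.6188  0.7855 -0.0002]
 [-0.0001 -0.0001 -1.    ]]
```

Emit:
{"op": "step_arm", "data": {
  "deltas": [
    [[0, 0, 0, 0, -0.001, 0.03, 100], [0, 0, 0, 0, -0.001, 0.06, 100], [0, 0, 0, 0, -0.001, 0.085, 100], [0, 0, 0, 0, -0.001, 0.1026, 100], [0, 0, 0, 0, -0.001, 0.1026, 100], [0, 0, 0, 0, -0.001, 0.1026, 60], [0, 0, 0, 0, -0.001, 0.1026, 45], [0, 0, 0, 0, -0.001, 0.1026, 45], [0, 0, 0, 0, -0.001, 0.1026, 45], [0, 0, 0, 0, -0.001, 0.1026, 45]]
  ],
  "squeeze": 30
}}

```text
time: 4.8
ee_pos: [0.5011, -0.2288, 0.1183]
eef_rot: [0.326, 0.945, 0.0, 0.0]
ft_force: [-0.1, 1.4, 1.2]
width: 0.0533
grip_force: 30.0
```

Emit:
{"op": "step_arm", "data": {
  "deltas": [
    [[0, 0, 0, 0, 0, -0.004, 45], [0, 0, 0, 0, 0, -0.008, 45], [0, 0, 0, 0, 0, -0.0105, 45], [0, 0, 0, 0, 0, -0.0105, 45], [0, 0, 0, 0, 0, -0.0105, 45]]
  ]
}}

```text
time: 5.42
ee_pos: [0.5009, -0.2288, 0.1283]
eef_rot: [0.326, 0.945, 0.0, 0.0]
ft_force: [5.2, 0.9, -7.4]
width: 0.0536
grip_force: 30.0
```

Emit:
{"op": "step_arm", "data": {
  "deltas": [
    [[0, 0, 0.16, 0, 0, 0, 45], [0, 0, 0.32, 0, 0, 0, 45], [0, 0, 0.48, 0, 0, 0, 45], [0, 0, 0.64, 0, 0, 0, 45], [0, 0, 0.8, 0, 0, 0, 45], [0, 0, 0.96, 0, 0, 0, 45], [0, 0, 1.12, 0, 0, 0, 45], [0, 0, 1.28, 0, 0, 0, 45], [0, 0, 1.44, 0, 0, 0, 45], [0, 0, 1.6, 0, 0, 0, 45], [0, 0, 1.76, 0, 0, 0, 45], [0, 0, 1.92, 0, 0, 0, 45], [0, 0, 2.08, 0, 0, 0, 45], [0, 0, 2.24, 0, 0, 0, 45], [0, 0, 2.4, 0, 0, 0, 45], [0, 0, 2.52, 0, 0, 0, 45], [0, 0, 2.58, 0, 0, 0, 45], [0, 0, 2.58, 0, 0, 0, 45], [0, 0, 2.58, 0, 0, 0, 45], [0, 0, 2.58, 0, 0, 0, 45]]
  ]
}}

```text
time: 7.92
ee_pos: [0.5003, -0.2285, 0.1281]
eef_rot: [0.999, -0.051, -0.001, -0.0]
ft_force: [0.2, 1.7, -8.0]
width: 0.054
grip_force: 30.0
```

```bash
python3 - <<'E'
from h import *
np.set_printoptions(precision=4,suppress=True)
s=readout.read_state();print(s["ee_pos"],s["joint_positions"],s["ft_force"],s["torque"])
q=R.from_quat(s["eef_rot"]).as_matrix();print(np.degrees(np.arctan2(q[1,1],q[0,1])))
E
```

```text
[ 0.5003 -0.2285  0.1281] [ 0.559   0.2788 -0.246   1.7896  0.0756  1.0838 -1.3865] [ 0.2215  1.7454 -7.9698] [ 0.7576 -0.0325 -0.0364]
-95.85973412810742
```

Emit:
{"op": "step_arm", "data": {
  "deltas": [
    [[0, 0, 0, 0, 0, 0.004, 45], [0, 0, 0, 0, 0, 0.008, 45], [0, 0, 0, 0, 0, 0.0105, 45], [0, 0, 0, 0, 0, 0.0105, 45], [0, 0, 0, 0, 0, 0.0105, 45]]
  ]
}}

```text
time: 8.55
ee_pos: [0.5005, -0.2286, 0.1183]
eef_rot: [0.999, -0.051, -0.0, -0.0]
ft_force: [-5.7, 5.7, 0.4]
width: 0.0534
grip_force: 30.0
```

Emit:
{"op": "step_arm", "data": {
  "deltas": [
    [[0, 0, 0, 0, 0, 0, 100], [0, 0, 0, 0, 0, 0, 100], [0, 0, 0, 0, 0, 0, 100], [0, 0, 0, 0, 0, 0, 100], [0, 0, 0, 0, 0, -0.03, 100], [0, 0, 0, 0, 0, -0.065, 100], [0, 0, 0, 0, 0, -0.1, 100], [0, 0, 0, -0.04, 0, -0.103, 100], [0, 0, 0, -0.067, 0, -0.103, 100], [0, 0, 0, -0.067, 0, -0.103, 100], [0, 0, 0, -0.067, 0, -0.103, 100]]
  ]
}}

```text
time: 9.93
ee_pos: [0.4348, -0.2221, 0.2212]
eef_rot: [0.999, -0.051, 0.0, 0.0]
ft_force: [-1.1, 0.6, -0.1]
width: 0.0869
grip_force: 0.0
```

```bash
python3 - <<'E'
from h import *
np.set_printoptions(precision=4,suppress=True)
c=cam("wrist");im=c["img"];s=readout.read_state();print(s["ee_pos"])
g=im.max(2);pu,pv=proj(c,[.5008,-.2295,.152])
k2=(g<60).astype(np.uint8);M=np.zeros_like(k2);cv2.circle(M,(int(pu),int(pv)),34,1,-1);k2*=M
cc=max(cv2.findContours(k2,0,1)[0],key=cv2.contourArea);(u,v),rr=cv2.minEnclosingCircle(cc);X=ray(c,u,v,.152);print("plunger",u,v,rr,X)
X=np.array([.5006,-.2294])
th=np.radians(np.arange(0,360,.5));rad=np.linspace(.026,.048,45)
mp=np.array([[proj(c,[X[0]+q*np.cos(t),X[1]+q*np.sin(t),.08]) for t in th] for q in rad]).astype(np.float32)
pol=cv2.remap(im,mp[...,0],mp[...,1],cv2.INTER_LINEAR)
y0,x0=int(pv)-90,int(pu)-120
crop=cv2.resize(im[max(y0,0):y0+180,x0:x0+240],(720,300))
cv2.imwrite("pics/pol2.png",np.vstack([cv2.resize(pol,(720,270)),crop])[:,:,::-1])
gp=pol.min(2)
for lo,hi in((.0335,.036),(.041,.0435)):
    f=gp[(rad>lo)&(rad<hi)].mean(0);e=np.flatnonzero(np.diff((f>105).astype(int)));print(lo,(e/2).tolist())
E
```

```text
[ 0.4349 -0.222   0.221 ]
plunger 315.1504821777344 151.0970916748047 28.024755477905273 [ 0.5011 -0.2295  0.152 ]
0.0335 [34.0, 39.5, 90.5, 101.0, 184.5, 189.5, 334.0, 339.5]
0.041 [34.5, 39.5, 65.0, 68.5, 95.0, 98.5, 125.0, 128.5, 155.0, 158.5, 185.0, 189.0, 215.0, 218.5, 246.0, 248.5, 275.5, 278.5, 305.5, 309.0, 334.5, 339.0]
```

View pics/pol2.png

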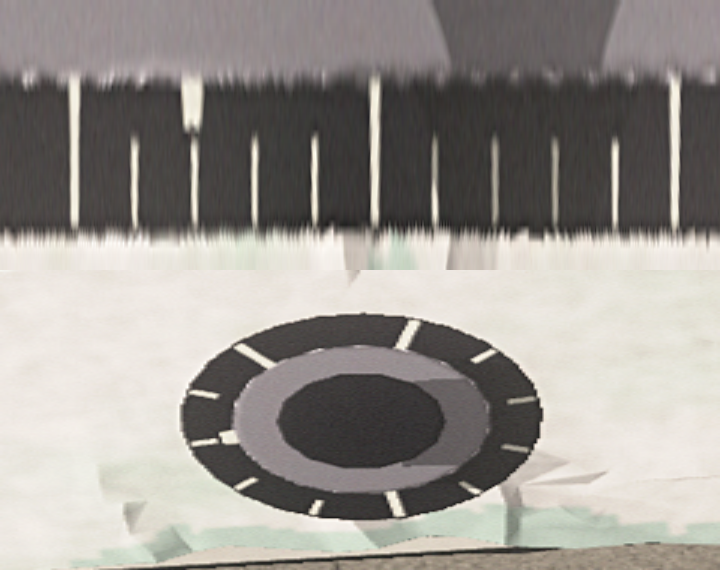

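The pointer sits at 95.8°, against tick 8 at 96.8°, and the last reading on lowering showed no spring load, so the collar is seated. Next I shut the fingers over the axis and press the plunger.

Emit:
{"op": "step_arm", "data": {
  "deltas": [
    [[0, 0, 0, 0.035, 0, 0, 50], [0, 0, 0, 0.067, 0, 0, 0], [0, 0, 0, 0.067, 0, 0, 0], [0, 0, 0, 0.067, 0, 0, 0], [0, 0, 0, 0.067, 0, 0, 0], [0, 0, 0, 0.067, 0, 0.02, 0], [0, 0, 0, 0.067, 0, 0.035, 0], [0, 0, 0, 0.067, 0, 0.044, 0], [0, 0, 0, 0.067, 0, 0.048, 0], [0, 0, 0, 0.067, 0, 0.051, 0], [0, 0, 0, 0.067, 0, 0.054, 0], [0, 0, 0, 0.067, 0, 0.054, 0], [0, 0, 0, 0.067, 0, 0.054, 0]]
  ],
  "squeeze": 10
}}

```text
time: 11.6
ee_pos: [0.5013, -0.2291, 0.1678]
eef_rot: [0.999, -0.052, 0.001, 0.0]
ft_force: [-0.6, 0.4, 6.1]
width: 0.0007
grip_force: 2.9
```

Emit:
{"op": "step_arm", "data": {
  "deltas": [
    [[0, 0, 0, 0, 0, 0.002, 0], [0, 0, 0, 0, 0, 0.004, 0], [0, 0, 0, 0, 0, 0.005, 0], [0, 0, 0, 0, 0, 0.005, 0], [0, 0, 0, 0, 0, 0.005, 0]]
  ]
}}

```text
time: 12.22
ee_pos: [0.5014, -0.2291, 0.1643]
eef_rot: [0.999, -0.052, 0.001, 0.001]
ft_force: [-6.7, 3.2, 18.4]
width: 0.0006
grip_force: 9.6
```

18 N against the 8 N spring means the plunger is on its bottom stop. Now I rise clear.

Emit:
{"op": "step_arm", "data": {
  "deltas": [
    [[0, 0, 0, 0, 0, -0.003, 0], [0, 0, 0, 0, 0, -0.008, 0], [0, 0, 0, 0, 0, -0.015, 0], [0, 0, 0, 0, 0, -0.035, 0], [0, 0, 0, -0.035, 0, -0.055, 0], [0, 0, 0, -0.067, 0, -0.057, 0], [0, 0, 0, -0.067, 0, -0.057, 0], [0, 0, 0, -0.067, 0, -0.057, 0]]
  ]
}}

```text
time: 13.22
ee_pos: [0.4345, -0.222, 0.219]
eef_rot: [0.999, -0.052, 0.0, 0.0]
ft_force: [0.6, 0.6, 0.2]
width: 0.0002
grip_force: 0.0
```

```bash
python3 - <<'E'
from h import *
np.set_printoptions(precision=4,suppress=True)
c=cam("wrist");im=c["img"];print(c["o"])
X=np.array([.5006,-.2294])
th=np.radians(np.arange(0,360,.5));rad=np.linspace(.026,.048,45)
mp=np.array([[proj(c,[X[0]+q*np.cos(t),X[1]+q*np.sin(t),.08]) for t in th] for q in rad]).astype(np.float32)
gp=cv2.remap(im,mp[...,0],mp[...,1],cv2.INTER_LINEAR).min(2)
for lo,hi in((.0335,.036),(.041,.0435)):
    f=gp[(rad>lo)&(rad<hi)].mean(0);e=np.flatnonzero(np.diff((f>105).astype(int)));print(lo,(e/2).tolist())
g=im.max(2);pu,pv=proj(c,[.5008,-.2295,.152]);k2=(g<60).astype(np.uint8);M=np.zeros_like(k2);cv2.circle(M,(int(pu),int(pv)),34,1,-1);k2*=M
print(cv2.minEnclosingCircle(max(cv2.findContours(k2,0,1)[0],key=cv2.contourArea)))
d=cam("side")["img"];sc=cam("scene")["img"]
cv2.imwrite("pics/end.png",np.hstack([cv2.resize(d[150:350,250:420],(400,470)),cv2.resize(sc[160:420,180:440],(400,470))])[:,:,::-1])
E
```

```text
[ 0.5012 -0.2296  0.3588]
0.0335 [34.0, 40.0, 90.5, 101.0, 184.5, 189.5, 334.0, 339.5]
0.041 [34.5, 39.0, 65.0, 68.5, 95.0, 99.0, 125.0, 128.5, 155.0, 158.5, 184.5, 189.0, 215.5, 219.0, 245.5, 248.5, 275.5, 278.5, 305.0, 309.0, 334.5, 339.5]
((315.19476318359375, 150.57284545898438), 28.26026725769043)
```

View pics/end.png

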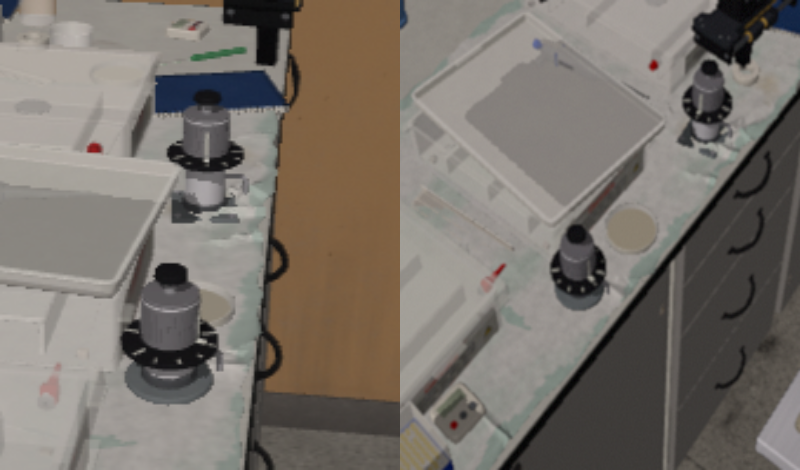

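The picture shows the tall collar seated with its plunger up. The short dispenser, petri dish and timer have not moved, and the arm is clear, so I am handing in.

```bash
python3 -c "
from bench import r
print(r.close_job())"
```

```text
the job is handed in; nothing more can be done
None
```

I handed the job in at about 13 s: the taller dispenser's collar is down on 8 (it started at 3), its plunger was pressed to its stop and came back up, and I touched nothing else.

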